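Hook out the triangle tray

ROBOT

A 7-joint arm with a two-finger parallel gripper is mounted at the origin on the work surface. World frame = base frame: x ahead of the robot, y to its left, z up, the work surface at z = 0. Lengths are in m, angles in rad, forces in N, time in s.
With the tool pointing down it reaches from about 0.4 to 0.85 m from the base axis. Payload 4.5 kg.
Tool frame: the origin (TCP) lies on the mounting face of the last link; the fingertips stand 166 mm ahead of it and the grasp point (between the pads) lies 147 mm ahead of it; z points along the fingers, y is the line along which they close (so a half turn about z gives the same grasp; the last joint's range is limited). The gripper opens to 88 mm and grips with 3 to 60 N. Pads are 18 mm wide; open, the fingers measure 123 mm over their backs; the gripper's body (75 mm by 187 mm) begins 45 mm behind the grasp point.
Start: joints at [1.167, 0.689, -0.195, 1.565, 0.157, 0.902, -0.215], TCP at [0.265, -0.566, 0.405] pointing down, gripper open.
Joint ranges: [-3.01, 3.01], [-0.46, 2.08], [-1.47, 1.51], [0.13, 2.56], [-1, 4.14], [0.04, 2.09], [-2.66, 2.66]. Speed limits (rad/s): [2.57, 2.57, 3.14, 3.14, 3.14, 3.14, 3.14].

INTERFACE

Orientations are given as a unit quaternion [x, y, z, w].
In Python, from plant import r, snapshot gives the robot as it stands. The module is installed in compiled form; this text tells all that it offers.
- The arm moves only by the tool move_arm, never from a script. Its argument "rows" is a list of rows, each a list of 5 numbers: the shift along the tool's x, y, z in m, then the turn about the tool's z in rad, then the finger opening in m, from 0 to 0.0881. In form: [[dx, dy, dz, spin, claw], ...]. A call has 1 to 10 rows; each row shifts and turns the commanded pose from where the row before left it, along the tool's axes as they then stand; what a row does not reach is not made up. A row lasts 1/12 s, in which the tool goes at most 41.7 mm and 7.16 degrees, less where a joint would pass 70% of its speed; a pose out of reach is approached as far as the arm can. A call with a gripper value outside its range is refused whole. The fingers move at their own pace and stop on an object; "newtons" is the grip in N (left out, the last holds). Time passes only in rows, so rows that do not move let the fingers close. It gives the time, the measured TCP pose, the force, the opening and the grip force at its end, in the units of the state.
- r.get_state(): the state, without advancing time (a new reading comes with each control period).
- snapshot(name): name is "side" or "top" or "wrist"; returns a dict with "color" (480x640x3 uint8, red, green, blue), "depth" (480x640 float32, m along the optical axis (not along the pixel's ray), 0 where there is no reading), "mtx" (3x3 intrinsics, pixels), "eye" and "orientation" of the camera in the world. Camera axes: x right, y up, looking along -z (the intrinsics and any distortion apply to the point x, -y, -z); pixel columns grow to the right and rows downward; lengths in m; the calibration is good to about 2 mm. The wrist camera is an equidistant fisheye: a pixel r from the principal point sees the ray r / f radians off the axis. A picture is of the moment at which its call begins.
- r.finish_job(): hands the job in; it is judged then, once.
The state is a dict: "clock": time; "q": joint angles; "qd": joint speeds; "joint_torque": joint torques, N m; "tool_pos": TCP position; "eef_rot": TCP orientation; "contact_force": force on the tool from outside, world axes, zero at the start; "moment": the same for the moment, N m; "opening": opening from 0.0 (shut) to 1.0 (fully open); "finger_force": force on a finger pad.
Only numpy, scipy, OpenCV 4.12 (cv2) and the standard library are available. Lean on these libraries where they do the work, as an engineer would, in place of code of your own. Each camera call takes 0.05 s, during which the arm holds its last target. There are 200 camera calls.

TASK

Take the pull hook from its cork mat, put its tip down into the finger hole of the middle tray of the sage tiers and draw the tray out with it until you feel it press firmly on its soft stop: hold a steady pull of about one kilo (10 N) there for a second, never near two (20 N). Leave the tray resting out against the stop, lift the hook free, and set it down upright on the middle of its mat before letting go. Do not touch the trays with the gripper, keep the top tray shut and leave everything else where it is.

Things in the scene. Friction and masses are not known exactly. Their poses are not given: they have to be found in the camera images.
- tiers: three sage plastic storage tiers in a stack, 190 mm deep (x), 200 wide (y), 169 high, fixed; origin at the centre of the underside, z up; the open front looks along its own -x. Each 55 mm bay holds a tray. The middle tray drags with a steady 3 N, stays where it is left, and meets a soft stop 55 to 105 mm out from shut, at a place that cannot be seen.
- tray: middle tray, sage, yellow triangle on its front, 180 x 186 x 36 mm, 0.3-0.5 kg. Origin 55 mm above the tiers' underside (on their centre when shut), axes as the tiers'. Slides only, out along its own -x; starts 0-15 mm out. Front face 90 mm from the origin; a darker tongue, 44 mm wide, 5 thick, juts 36 mm further near the +y side. It breaks if hooked with over 20 N.
- hole (a point): centre of the finger hole at the level of the tongue's upper face (95 mm above the shelf top); axes as the tray's. The hole goes right through and is 16 mm long (x) by 18 mm wide (y); nothing lies under it for 35 mm. Clear space above it, and in front of it.
- guide: strip hidden under the middle tray, origin fixed to the tiers. Somewhere along it (this pose does not tell where) is clipped the stop, a rubber bumper giving 1 mm per 1.5 N up to 10 mm: the pull, 3 N while sliding, grows 1.5 N per mm once it touches. Firmly on the stop is 8 N of pull or more; 9.5 to 14 is good. Let go, the tray rests on it, pressed in 2 mm; pushed back in by 2 mm it is off the stop.
- hook: pull hook, 0.1 kg: beech handle block 100 mm long (x), 26 wide (y), 40 high, standing on its underside on the mat; origin at the underside's centre, z up. A steel rod 6 mm thick leaves its +x end 34 mm up, runs level to x = 115 mm, then straight down to a round tip. Grip it across its width, 26 mm above the underside. In use its x axis points as the tray's x.
- hook_tip (a point): lowest point of the hook's tip: at x = 115 mm, y = 0, 3 mm above the handle's underside, in the hook's frame; the level part of the rod has its underside 28 mm above this point.
- mat: cork mat, 240 (x) by 120 (y) by 4 mm, fixed on the shelf; origin at the centre of its underside.
- top_tray: the top tray, sage, same shape as the middle one but with its tongue near the -y side, 55 mm higher; it too slides out along -x and is to stay shut.
- board: round beech peg solitaire board, 200 mm across, 30 mm high over its pegs; loose, a bystander; origin at the centre of its underside.
- canister: stainless steel canister with a black twist cap, 80 mm across, 119 mm high; loose, a bystander; origin at the centre of its underside.
- octopus: coral silicone octopus, about 125 mm across its arms, 80 mm high; loose, a bystander; origin at the centre of its underside.
- dish: hexagonal glass dish of coloured wooden triangles, 110 mm across, 36 mm high; loose, a bystander; origin at the centre of its underside.
- stacker: coloured wooden ring tower, 90 mm across, 106 mm high; loose, a bystander; origin at the centre of its underside.
Things that resemble listed ones, but are neither listed nor needed, are in the scene too. There is more than one size of the hook; the one meant has the size given above.

How it is judged:
On the way, in this order (a step that is already met when the one before it is completed fails the run):
1. the hook's tip is down in the finger hole of the middle tray (horizontal distance between hook_tip and hole below 0.01 m and z of hook_tip in the frame of hole below -0.003 m), for 0.1 s.
2. the tray, with the hook in its hole, presses its stop with at least 5 N for 0.4 s (all of step 1 and contact force between tray and guide above 5 N), for 0.4 s.
3. the hook, still held, is upright and down on its mat (within 8 mm of it), with the tray still against its stop (horizontal distance between hook and mat below 0.05 m and z of hook in the frame of mat below 0.012 m and angle between hook's own z axis and vertical below 0.12 rad and contact force between the fingers and hook above 0.5 N and contact force between tray and guide above 0.2 N), for 0.05 s.
At the end, for the whole second after the job is handed in: The middle tray is out and at rest against its stop (pressing it with more than 0.2 N); the hook stands on its mat, let go and at rest, upright within 0.12 rad, the middle of its handle within 50 mm of the middle of the mat (horizontal distance between hook and mat below 0.05 m and angle between hook's own z axis and vertical below 0.12 rad and z of hook in the frame of mat below 0.008 m and linear speed of hook below 0.02 m/s and contact force between tray and guide above 0.2 N and linear speed of tray below 0.005 m/s); the robot touches nothing.
It fails at once if the hook bears on the middle tray with more than 20 N (contact force between hook and tray above 20 N).
It fails at once if the gripper touches a tray (contact force between any of the fingers, the arm and tray above 1 N or contact force between any of the fingers, the arm and top_tray above 1 N).
It fails at once if the top tray is drawn out by more than 10 mm (distance of top_tray from where it was at the start of the episode above 0.01 m).
It fails at once if a bystander is shifted by more than 30 mm or tipped over (distance of any of board, canister, octopus, dish, stacker from where it was at the start of the episode above 0.03 m or angle between any of board, canister, octopus, dish, stacker's own z axis and vertical above 0.4 rad).
It also fails if it takes over 70 s, if anything falls off the work surface, if the arm or the gripper's body presses on something with over 40 N, if the wrist force passes 120 N, or if a joint passes its speed limit or range.

## Working session

There is one attempt and no reset: what is moved stays moved. The work goes in short steps, Python scripts to look and compute and a tool call to move; the robot and the scene stay as the last step left them, time stands still between calls to the robot, and variables do not carry over. Pictures are saved under pics/ and viewed, at most 10 in all, crops included, and the job is handed in when it is done.

Besides the shell and the picture viewer there is one more tool, called after "Request:" in YAML: its name, and indented under it one key for each argument. move_arm: Moves the arm, as the interface text tells. Its arguments: {"type":"object","properties":{"rows":{"type":"array"},"newtons":{"type":"number"}},"required":["rows"]}

```bash
mkdir -p pics; cat > h.py <<'E'
import numpy as np, cv2, pickle
from scipy.spatial.transform import Rotation as R
from plant import r, snapshot
def snap(name, tag):
    s=snapshot(name); pickle.dump(s,open(f'pics/{tag}.pkl','wb'))
    cv2.imwrite(f'pics/{tag}.png', s['color'][:,:,::-1]); return s
def load(tag): return pickle.load(open(f'pics/{tag}.pkl','rb'))
def cloud(s):  # pinhole cams
    K=s['mtx']; v,u=np.mgrid[0:480,0:640]; d=s['depth']
    p=np.stack([(u-K[0,2])/K[0,0]*d, -(v-K[1,2])/K[1,1]*d, -d],-1)
    P=R.from_quat(s['orientation']).apply(p.reshape(-1,3)).reshape(480,640,3)+np.array(s['eye'])
    P[d==0]=np.nan; return P
E
python3 - <<'E'
from h import *
for n in ('side','top'):
    s=snap(n,n+'0'); print(n,s['eye'],s['orientation'],np.array(s['mtx']).tolist(),{k:v for k,v in s.items() if k not in('color','depth','mtx','eye','orientation')})
st=r.get_state(); print(st)
E
```

```text
side [-0.14484266  0.47917988  1.16706198] [-0.13413559  0.30903224  0.85459048 -0.39519847] [[566.0900951257905, 0.0, 323.7096416397421], [0.0, 566.0900951257905, 246.5995902479361], [0.0, 0.0, 1.0]] {}
top [ 0.29075826 -0.10460232  1.31592281] [ 0.06874275 -0.06350124 -0.70001066  0.70797394] [[477.761968914736, 0.0, 325.40801387601334], [0.0, 477.761968914736, 239.79925295634055], [0.0, 0.0, 1.0]] {}
{'clock': 0.1, 'q': array([ 1.16679268,  0.68989826, -0.19455048,  1.56622424,  0.15734125,
        0.90249175, -0.21510802]), 'qd': array([-0.00071816, -0.00064165, -0.00030852, -0.00143078,  0.0004334 ,
       -0.00013739,  0.00120345]), 'joint_torque': array([-2.67197916e-03, -5.28492987e+01, -1.27159372e+00, -1.53834933e+01,
       -5.26230270e-02,  1.94629363e-03,  2.89759794e-05]), 'tool_pos': array([ 0.26483407, -0.56579868,  0.40399615]), 'eef_rot': array([ 9.76123661e-01,  2.17214038e-01, -2.39210979e-04, -7.76173569e-04]), 'contact_force': array([ 0.60795033, -0.27154112,  1.10283516]), 'moment': array([-0.00201965,  0.05023618,  0.01661251]), 'finger_force': 0.0, 'opening': 1.004711840697068}
```

View pics/top0.png

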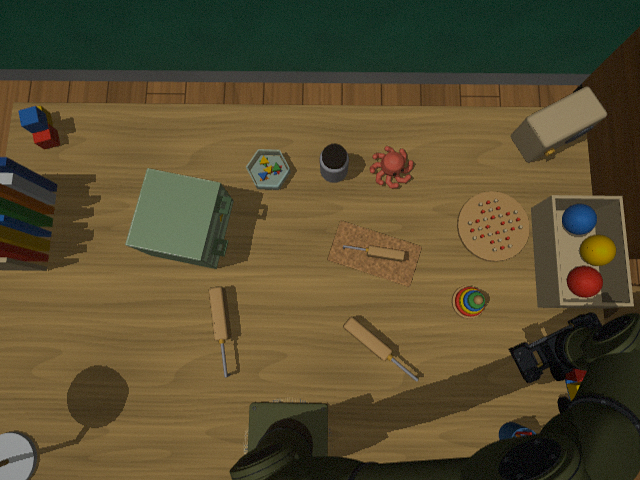

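View pics/side0.png

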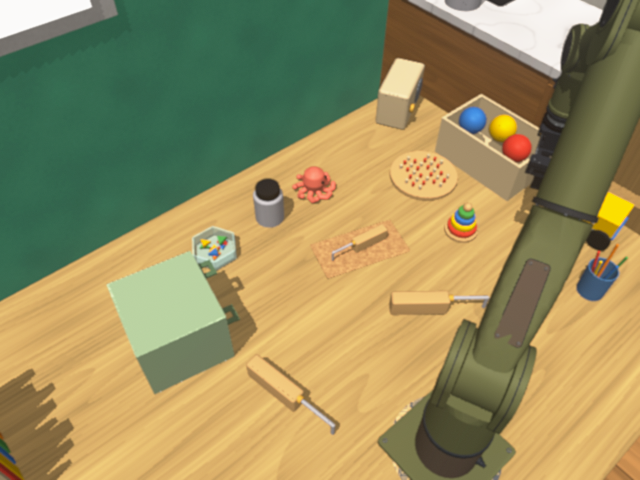

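The top image shows the tiers at (178,217) with the front facing image-right. There are three hook candidates: on the mat at (380,253), handle about 38 px (≈100 mm), and two bigger ones at (220,325) and (375,345), about 55 px (≈150 mm). The one on the mat fits. I'll confirm in an enlarged crop and measure the tongues.

```bash
python3 - <<'E'
from h import *
s=load('top0'); c=s['color'][:,:,::-1]
a=cv2.resize(c[160:280,120:280],(800,600),interpolation=cv2.INTER_CUBIC)
b=cv2.resize(c[210:300,310:430],(800,600),interpolation=cv2.INTER_CUBIC)
cv2.imwrite('pics/cropA.png',a); cv2.imwrite('pics/cropB.png',b)
P=cloud(s)
for n,(u,v) in dict(tierc=(178,217),tongue=(222,248),t2=(230,203),sh=(262,211),handle=(388,254),rod=(352,247),mat=(345,262),table=(300,300),canis=(334,155),dish=(268,169)).items(): print(n,P[v,u].round(4))
E
```

```text
tierc [0.5622 0.2711 0.1661]
tongue [0.4976 0.1741 0.0949]
t2 [0.6045 0.148  0.1467]
sh [ 6.214e-01  8.770e-02 -2.000e-04]
handle [ 0.4955 -0.2633  0.0385]
rod [ 0.5138 -0.166   0.0381]
mat [ 0.4775 -0.1484  0.0025]
table [ 0.3717 -0.0256 -0.0022]
canis [ 0.7468 -0.1143  0.1157]
dish [0.7397 0.0723 0.0192]
```

View pics/cropA.png

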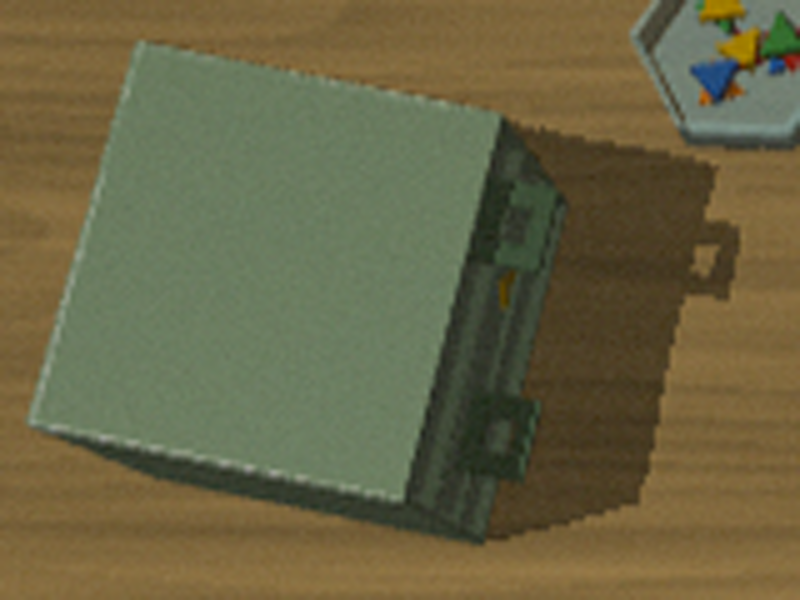

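View pics/cropB.png

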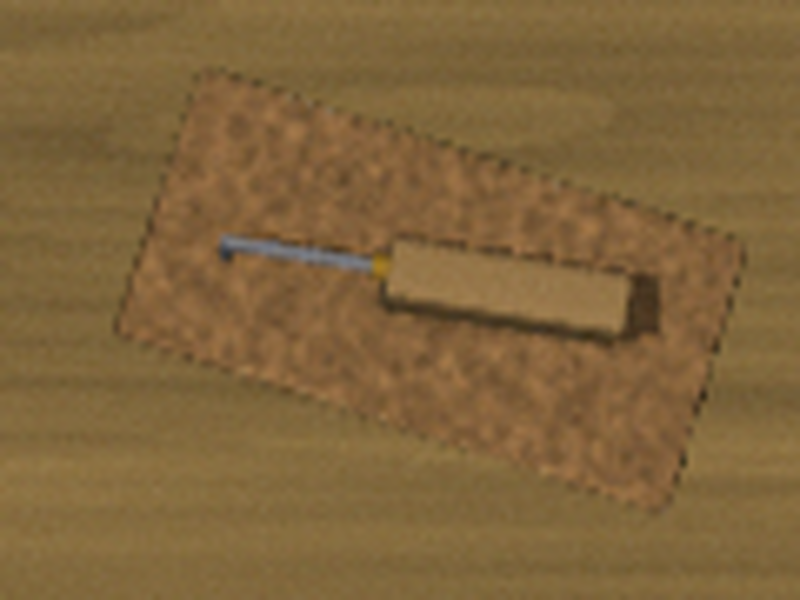

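cropA: the middle-tray tongue is the dark one at crop (505,438), which is px (221,248). Its z of 0.095 matches, it is on the lower +y side, and the yellow triangle is on the front. The top tongue is at crop (525,225). cropB: the hook on the mat has its handle centre at crop (508,288), px (386,253), about 100 mm long, with the rod tip to the left at crop (227,245). This is the one meant. Next I'll measure it precisely.

```bash
cat >> h.py <<'E'
def rayz(s,u,v,z):
    K=s['mtx']; d=R.from_quat(s['orientation']).apply([(u-K[0,2])/K[0,0], -(v-K[1,2])/K[1,1], -1]); e=np.array(s['eye'])
    return e+d*(z-e[2])/d[2]
def rect(s,mask,z):
    m=cv2.morphologyEx(mask.astype(np.uint8),cv2.MORPH_OPEN,np.ones((2,2)))
    n,l,st,c=cv2.connectedComponentsWithStats(m); k=1+np.argmax(st[1:,4])
    v,u=np.nonzero(l==k); 
    pts=np.array([rayz(s,a,b,z)[:2] for a,b in zip(u,v)],np.float32)
    (cx,cy),(w,h),a=cv2.minAreaRect(pts*1000)
    return (round(cx,1),round(cy,1)),(round(w,1),round(h,1)),round(a,2),len(u)
E
python3 - <<'E'
from h import *
for n in('top0','side0'):
    s=load(n);P=cloud(s);X,Y,Z=P[...,0],P[...,1],P[...,2]
    hsv=cv2.cvtColor(s['color'],cv2.COLOR_RGB2HSV); 
    near=lambda x,y,d:(np.hypot(X-x,Y-y)<d)
    print(n,'tiers',rect(s,near(.56,.27,.16)&(Z>.155)&(Z<.18),.169))
    print(' tongue',rect(s,near(.4976,.1741,.04)&(Z>.085)&(Z<.105)&((Y+0.25*(X-.5))<.19),.095))
    print(' handle',rect(s,near(.4955,-.263,.08)&(Z>.033)&(Z<.055)&(Y<-.21),.044))
    v,u=np.nonzero(near(.5138,-.166,.06)&(Z>.025)&(Z<.055)&(Y>-.2)); 
    pts=np.array([rayz(s,a,b,.041)[:2] for a,b in zip(u,v)],np.float32); print(' rod',len(u),pts.mean(0) if len(u) else 0, pts[np.argmax(pts[:,1])] if len(u) else 0, cv2.minAreaRect(pts*1000) if len(u)>3 else 0)
s=load('top0')
cr=[(205,70),(745,243),(660,512),(118,333)]
m=np.array([rayz(s,310+a/6.667,210+b/6.667,.004) for a,b in cr]); print('mat',m.round(4).tolist(),m.mean(0))
print('hole top',rayz(s,120+500/5,160+435/5,.095))
s=load('side0'); c=s['color'][:,:,::-1]
cv2.imwrite('pics/cropC.png',np.hstack([cv2.resize(c[255:355,180:260],(400,500),interpolation=2),cv2.resize(c[200:300,310:390],(400,500),interpolation=2)]))
E
```

```text
top0 tiers ((568.9, 279.8), (193.1, 202.3), 78.98, 6130)
 tongue ((498.0, 173.1), (25.9, 44.2), 76.6, 129)
 handle ((496.4, -260.3), (96.9, 27.0), 81.03, 350)
 rod 49 [ 0.5131191  -0.16886245] [ 0.5184908  -0.14150022] ((513.134033203125, -169.90133666992188), (57.658470153808594, 6.825532913208008), 83.38221740722656)
side0 tiers ((563.9, 286.5), (190.8, 210.8), 79.06, 7620)
 tongue ((495.7, 177.7), (23.6, 47.3), 77.5, 157)
 handle ((491.5, -255.5), (93.8, 32.6), 81.35, 312)
 rod 62 [ 0.51154405 -0.16693649] [ 0.50556225 -0.12968723] ((510.5561218261719, -166.05145263671875), (72.09415435791016, 13.842206001281738), 86.95075225830078)
mat [[0.5951, -0.1359, 0.004], [0.5234, -0.3618, 0.004], [0.4107, -0.324, 0.004], [0.4825, -0.1004, 0.004]] [ 0.50292935 -0.23049692  0.004     ]
hole top [0.50012642 0.17942053 0.095     ]
```

View pics/cropC.png

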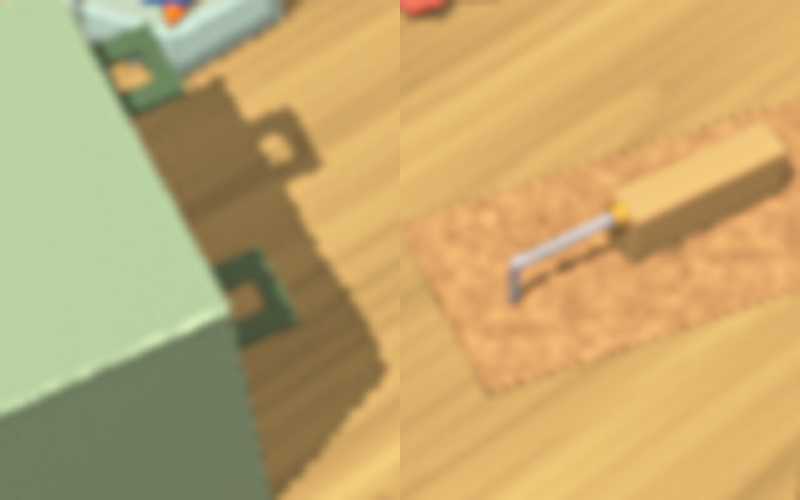

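The side crop shows the middle hole at crop (245,300), px (229,315). The hook's rod elbow is at px (333,252), and the handle top face corners are clear. I'll compare the two cameras using known heights.

```bash
python3 - <<'E'
from h import *
s=load('side0')
f=lambda x0,y0,z,L:np.array([rayz(s,x0+a/5,y0+b/5,z) for a,b in L])
print('hole',f(180,255,.095,[(245,300)]))
h=f(310,200,.044,[(215,195),(365,125),(390,160),(237,226)]);print('handle',h.round(4).tolist(),h.mean(0))
print('elbow',f(310,200,.041,[(115,260)]),'tip',f(310,200,.008,[(115,298)]))
print('ton corners',f(180,255,.095,[(215,262),(262,250),(297,322),(245,345)]).round(4).tolist())
print('tiers corner',f(180,255,.169,[(230,312)]))
s=load('top0')
g=lambda x0,y0,k,z,L:np.array([rayz(s,x0+a/k,y0+b/k,z) for a,b in L])
h=g(310,210,6.667,.044,[(393,240),(632,275),(622,336),(386,300)]);print('T handle',h.round(4).tolist(),h.mean(0))
print('T elbow',g(310,210,6.667,.041,[(225,241)]))
print('T tiers',g(120,160,5,.169,[(140,42),(500,117),(405,502),(32,425)]).round(4).tolist())
print('T ton',g(120,160,5,.095,[(492,397),(540,402),(523,480),(472,473)]).round(4).tolist())
E
```

```text
hole [[0.49795843 0.18317753 0.095     ]]
handle [[0.5136, -0.2091, 0.044], [0.4982, -0.3032, 0.044], [0.4722, -0.296, 0.044], [0.4909, -0.2037, 0.044]] [ 0.49373374 -0.25300464  0.044     ]
elbow [[ 0.51616542 -0.14236653  0.041     ]] tip [[ 0.51646734 -0.14384717  0.008     ]]
ton corners [[0.5232, 0.182, 0.095], [0.5149, 0.1622, 0.095], [0.4737, 0.1722, 0.095], [0.4787, 0.1965, 0.095]]
tiers corner [[0.45274957 0.21165162 0.169     ]]
T handle [[0.516, -0.2115, 0.044], [0.5026, -0.308, 0.044], [0.4777, -0.3035, 0.044], [0.4913, -0.2086, 0.044]] [ 0.49691729 -0.25787415  0.044     ]
T elbow [[ 0.51535378 -0.14354251  0.041     ]]
T tiers [[0.6865, 0.3546, 0.169], [0.6489, 0.1708, 0.169], [0.4539, 0.2066, 0.169], [0.4899, 0.3916, 0.169]]
T ton [[0.5202, 0.1847, 0.095], [0.5178, 0.1595, 0.095], [0.4766, 0.1662, 0.095], [0.48, 0.1929, 0.095]]
```

Request:
move_arm:
  rows:
    - [0, 0, 0, -0.122, 0.088]
    - [0, 0, 0, -0.122, 0.088]
    - [0, 0, 0, -0.122, 0.088]
    - [0, 0, 0, -0.122, 0.088]
    - [0, 0, 0, -0.122, 0.088]
    - [0, 0, 0, -0.122, 0.088]
    - [0, 0, 0, -0.122, 0.088]
    - [0, 0, 0, -0.122, 0.088]
  newtons: 40

```text
clock: 0.77
tool_pos: [0.2648, -0.5659, 0.4043]
eef_rot: [0.758, 0.652, 0.0, -0.0]
contact_force: [0.9, 0.4, -0.1]
opening: 0.994
finger_force: 0.0
```

Request:
move_arm:
  rows:
    - [0.034, 0.018, 0, 0, 0.088]
    - [0.034, 0.018, 0, 0, 0.088]
    - [0.034, 0.018, 0, 0, 0.088]
    - [0.034, 0.018, 0, 0, 0.088]
    - [0.034, 0.018, 0, 0, 0.088]
    - [0.034, 0.018, 0, 0, 0.088]
    - [0.034, 0.018, 0, 0, 0.088]
    - [0.034, 0.018, 0, 0, 0.088]
    - [0.034, 0.017, 0, 0, 0.088]
    - [0.034, 0.017, 0, 0, 0.088]

```text
clock: 1.6
tool_pos: [0.4946, -0.2565, 0.4045]
eef_rot: [0.76, 0.649, -0.0, -0.0]
contact_force: [1.1, 0.0, 1.0]
opening: 1.0
finger_force: 0.0
```

Request:
move_arm:
  rows:
    - [0, 0, 0.02, 0, 0.088]
    - [0, 0, 0.03, 0, 0.088]
    - [0, 0, 0.03, 0, 0.088]
    - [0, 0, 0.02, 0, 0.088]
    - [0, 0, 0, 0, 0.088]
    - [0, 0, 0, 0, 0.088]

```text
clock: 2.1
tool_pos: [0.4937, -0.2579, 0.3041]
eef_rot: [0.76, 0.65, -0.001, -0.001]
contact_force: [-0.1, -0.2, 0.7]
opening: 0.999
finger_force: 0.0
```

```bash
python3 - <<'E'
from h import *
s=snap('wrist','w1'); print(s['eye'],s['orientation'],np.array(s['mtx']).tolist())
E
```

```text
[ 0.50486476 -0.18254034  0.2838245 ] [-0.14946768  0.0128632  -0.07687746  0.98568951] [[371.64829954431775, 0.0, 314.13365317749674], [0.0, 371.64829954431775, 237.9709987725348], [0.0, 0.0, 1.0]]
```

View pics/w1.png

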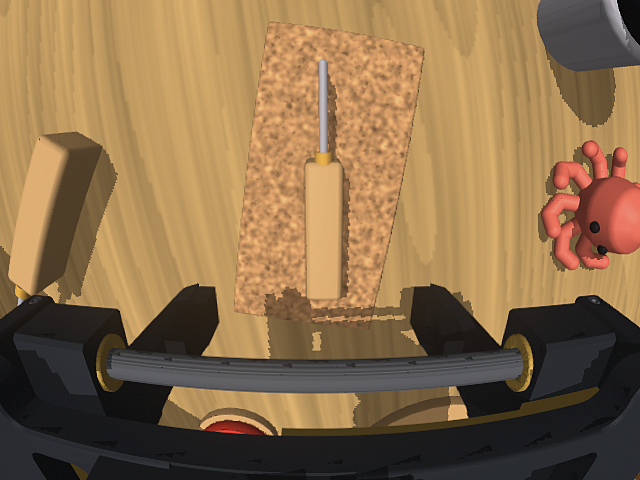

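The wrist view shows the handle at cols 306–343, rows 162–298, and the rod elbow at (323,63), roughly centred between the fingers.

```bash
cat >> h.py <<'E'
def wray(s,u,v,z):
    K=s['mtx']; a=(u-K[0,2])/K[0,0]; b=-(v-K[1,2])/K[1,1]; t=np.hypot(a,b)
    d=R.from_quat(s['orientation']).apply([np.sin(t)*a/t,np.sin(t)*b/t,-np.cos(t)]); e=np.array(s['eye'])
    return e+d*(z-e[2])/d[2]
def tool(st=None):
    st=st or r.get_state(); return np.array(st['tool_pos']),R.from_quat(st['eef_rot'])
E
python3 - <<'E'
from h import *
s=load('w1'); p,q=tool()
h=np.array([wray(s,*c,.044) for c in [(306,163),(343,161),(342,298),(307,298)]]); c=h.mean(0)
print(h.round(4).tolist(),c); e=wray(s,323,62,.041); print('elbow',e)
d=e-c; print('yaw ctr->elbow',np.degrees(np.arctan2(d[1],d[0])),'len',np.hypot(*d[:2]),'tool yaw',q.as_matrix()[:,0], np.degrees(np.arctan2(*q.as_matrix()[:2,0][::-1])))
f=(h[0]+h[1])/2-(h[2]+h[3])/2; print('handle yaw',np.degrees(np.arctan2(f[1],f[0])),np.hypot(*f[:2]))
m=np.array([wray(s,*c,.004) for c in [(268,22),(424,47),(372,328),(234,313)]]);print('mat',m.round(4).tolist(),m.mean(0))
g=p+q.apply([0,0,.147]); print('grasp pt',g,'handle in tool',q.inv().apply(c-g))
E
```

```text
[[0.4954, -0.2053, 0.044], [0.5192, -0.2076, 0.044], [0.5055, -0.3038, 0.044], [0.4806, -0.2998, 0.044]] [ 0.50018605 -0.25412577  0.044     ]
elbow [ 0.51646002 -0.14156256  0.041     ]
yaw ctr->elbow 81.7733914743327 len 0.11373353465580512 tool yaw [1.56331048e-01 9.87704713e-01 5.20293025e-05] 81.00599916738234
handle yaw 81.52098683882343 0.09644686557830447
mat [[0.4829, -0.0968, 0.004], [0.5965, -0.1315, 0.004], [0.5281, -0.358, 0.004], [0.4113, -0.325, 0.004]] [ 0.50470438 -0.22779616  0.004     ]
grasp pt [ 0.49431423 -0.25809374  0.1582016 ] handle in tool [0.00483119 0.0051365  0.11420379]
```

Request:
move_arm:
  rows:
    - [0.003, 0.004, 0.025, -0.01, 0.088]
    - [0, 0, 0.03, 0, 0.088]
    - [0, 0, 0.03, 0, 0.088]
    - [0, 0, 0.025, 0, 0.088]
    - [0, 0, 0.012, 0, 0.088]
    - [0, 0, 0.005, 0, 0.088]
    - [0, 0, 0, 0, 0.088]
    - [0, 0, 0, 0, 0.088]

```text
clock: 2.82
tool_pos: [0.4991, -0.256, 0.1792]
eef_rot: [0.757, 0.653, 0.001, 0.001]
contact_force: [0.2, 0.1, 0.8]
opening: 0.999
finger_force: 0.0
```

Request:
move_arm:
  rows:
    - [0, 0, 0, 0, 0.05]
    - [0, 0, 0, 0, 0.04]
    - [0, 0, 0, 0, 0.03]
    - [0, 0, 0, 0, 0.02]
    - [0, 0, 0, 0, 0.015]
    - [0, 0, 0, 0, 0.01]
    - [0, 0, 0, 0, 0.01]
    - [0, 0, 0, 0, 0.01]
  newtons: 50

```text
clock: 3.48
tool_pos: [0.4984, -0.2557, 0.1777]
eef_rot: [0.757, 0.653, -0.0, -0.0]
contact_force: [-0.0, 0.2, 0.7]
opening: 0.417
finger_force: 0.0
```

Request:
move_arm:
  rows:
    - [0, 0, 0, 0, 0.01]
    - [0, 0, 0, 0, 0.01]
    - [0, 0, 0, 0, 0.01]
    - [0, 0, 0, 0, 0.01]
    - [0, 0, 0, 0, 0.01]
    - [0, 0, 0, 0, 0.01]

```text
clock: 3.98
tool_pos: [0.4984, -0.2557, 0.1777]
eef_rot: [0.757, 0.653, 0.0, 0.0]
contact_force: [0.5, -0.3, -1.1]
opening: 0.289
finger_force: 50.0
```

Request:
move_arm:
  rows:
    - [0, 0, -0.01, 0, 0.01]
    - [0, 0, -0.03, 0, 0.01]
    - [0, 0, -0.03, 0, 0.01]
    - [0, 0, -0.03, 0, 0.01]
    - [0, 0, -0.03, 0, 0.01]
    - [0, 0, -0.01, 0, 0.01]
    - [0, 0, 0, 0, 0.01]
    - [0, 0, 0, 0, 0.01]

```text
clock: 4.65
tool_pos: [0.498, -0.2559, 0.3178]
eef_rot: [0.757, 0.653, -0.0, 0.0]
contact_force: [0.1, 0.5, -1.2]
opening: 0.292
finger_force: 50.0
```

Request:
move_arm:
  rows:
    - [0, 0, -0.01, 0.045, 0.01]
    - [0.02, -0.005, -0.01, 0, 0.01]
    - [0.034, -0.009, 0, 0, 0.01]
    - [0.036, -0.009, 0, 0, 0.01]
    - [0.036, -0.009, 0, 0, 0.01]
    - [0.036, -0.01, 0, 0, 0.01]
    - [0.036, -0.01, 0, 0, 0.01]
    - [0.036, -0.01, 0, 0, 0.01]
    - [0.036, -0.01, 0, 0, 0.01]
    - [0.02, -0.005, 0, 0, 0.01]

```text
clock: 5.48
tool_pos: [0.4771, 0.0484, 0.337]
eef_rot: [0.77, 0.637, -0.0, -0.002]
contact_force: [-0.3, 0.4, -0.8]
opening: 0.29
finger_force: 50.0
```

Request:
move_arm:
  rows:
    - [0.014, -0.003, 0, 0, 0.01]
    - [0.01, -0.002, 0, 0, 0.01]
    - [0, 0, 0, 0, 0.01]
    - [0, 0, 0, 0, 0.01]
    - [0, 0, 0, 0, 0.01]

```text
clock: 5.9
tool_pos: [0.4778, 0.0667, 0.3373]
eef_rot: [0.772, 0.635, -0.001, 0.0]
contact_force: [-0.0, -0.1, -0.2]
opening: 0.29
finger_force: 50.0
```

```bash
python3 - <<'E'
from h import *
s=snap('wrist','w2'); snap('top','top2'); snap('side','side2'); print(tool()[0],tool()[1].as_quat(),s['eye'],s['orientation'])
E
```

```text
[0.47786004 0.06674452 0.33758632] [ 7.72475700e-01  6.35044153e-01 -4.12029788e-04  2.18756160e-04] [0.49181699 0.14146195 0.31692878] [-0.15038531  0.01502532 -0.09561451  0.98387823]
```

View pics/w2.png

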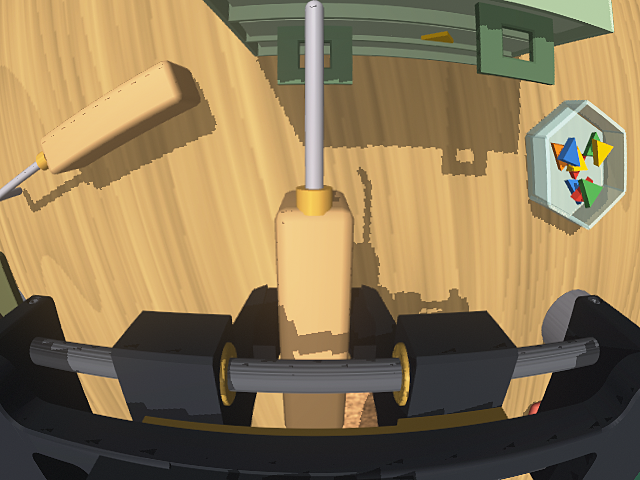

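The wrist view shows the middle tongue with corners about (278,27), (351,25), (353,83), (278,84) and its hole at cols 298–331, rows 40–68. The rod elbow is at (315,3) and the top tray's tongue is to the right.

```bash
python3 - <<'E'
from h import *
s=load('w2'); p,q=tool(); p0=p+q.apply([.115,0,.1707]); print('nominal tip',p0)
tc=[wray(s,*c,.095) for c in [(278,27),(351,25),(353,83),(278,84)]]; print('tongue',np.round(tc,4).tolist())
hc=np.array([wray(s,*c,.095) for c in [(298,40),(330,40),(331,68),(298,68)]]); print('hole',hc.round(4).tolist(),hc.mean(0))
f=tc[1]-tc[0]; g=tc[2]-tc[3]; print([np.degrees(np.arctan2(*k[:2][::-1])) for k in (f,g)],np.linalg.norm(f),np.linalg.norm(g))
for z in (.198,): e=wray(s,315,4,z); print('elbow',e,'in tool',q.inv().apply(e-p))
print('hole-tool', q.inv().apply(hc.mean(0)-p))
fr=np.array([wray(s,*c,.19) for c in [(303,187),(328,187)]]);print('rod root',fr.mean(0),q.inv().apply(fr.mean(0)-p))
t=load('top2')['color'][:,:,::-1]; d=load('side2')['color'][:,:,::-1]
cv2.imwrite('pics/cropD.png',np.hstack([cv2.resize(t[190:290,200:280],(400,500),interpolation=2),cv2.resize(d[230:330,200:280],(400,500),interpolation=2)]))
E
```

```text
nominal tip [0.50004412 0.1794254  0.16678123]
tongue [[0.4824, 0.2049, 0.095], [0.5248, 0.1979, 0.095], [0.5189, 0.1623, 0.095], [0.4757, 0.1701, 0.095]]
hole [[0.4924, 0.1942, 0.095], [0.5107, 0.1906, 0.095], [0.5079, 0.1735, 0.095], [0.489, 0.1772, 0.095]] [0.50002636 0.1838531  0.095     ]
[np.float64(-9.379724271473545), np.float64(-10.263574326061171)] 0.042936454009558214 0.043930526027225296
elbow [0.49974049 0.18089538 0.198     ] in tool [ 0.11635493 -0.00058803  0.13948009]
hole-tool [ 0.11940627 -0.0008606   0.24247739]
rod root [0.48807664 0.12049403 0.19      ] [ 0.05484552 -0.0003462   0.14753629]
```

View pics/cropD.png

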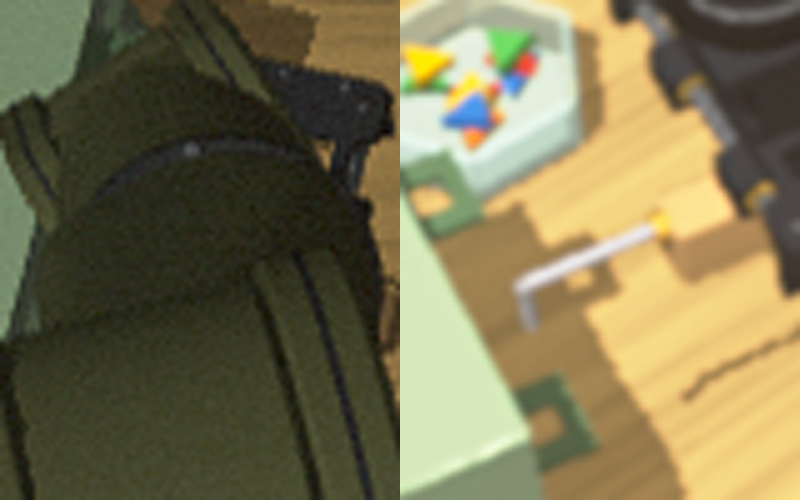

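```bash
python3 - <<'E'
from h import *
s=load('side2'); p,q=tool()
e=rayz(s,200+120/5,230+290/5,.198); t=rayz(s,226,294.5,.168); h=rayz(s,230,314.8,.095)
print(e,t,h); print(q.inv().apply(h-t),q.inv().apply(h-e))
E
```

```text
[0.49759037 0.18178629 0.198     ] [0.50073404 0.17889463 0.168     ] [0.4969623 0.1811838 0.095    ]
[ 0.00158308 -0.00412978  0.07299935] [-0.00061842 -0.00048057  0.1030007 ]
```

Request:
move_arm:
  rows:
    - [0.002, -0.001, 0.01, 0, 0.01]
    - [0, 0, 0.02, 0, 0.01]
    - [0, 0, 0.02, 0, 0.01]
    - [0, 0, 0.01, 0, 0.01]
    - [0, 0, 0.003, 0, 0.01]
    - [0, 0, 0, 0, 0.01]
    - [0, 0, 0, 0, 0.01]
    - [0, 0, 0, 0, 0.01]

```text
clock: 6.72
tool_pos: [0.4775, 0.0701, 0.2754]
eef_rot: [0.772, 0.636, 0.001, 0.0]
contact_force: [-0.4, -0.4, -1.6]
opening: 0.293
finger_force: 50.0
```

```bash
python3 - <<'E'
from h import *
s=snap('wrist','w3')['color'][:,:,::-1]; d=snap('side','side3')['color'][:,:,::-1]; print(tool()[0], r.get_state()['contact_force'])
cv2.imwrite('pics/cropE.png',np.hstack([cv2.resize(s[0:150,260:380],(400,500),interpolation=2),cv2.resize(d[265:345,195:259],(400,500),interpolation=2)]))
E
```

```text
[0.47748732 0.07019649 0.27543991] [-0.84620377  0.57010526 -0.69819756]
```

View pics/cropE.png

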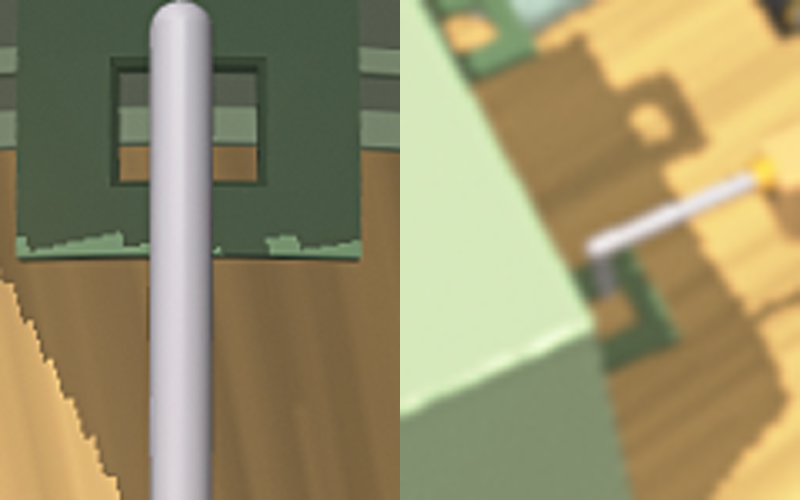

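```bash
python3 - <<'E'
from h import *
p,q=tool(); s=load('w3'); k=10/3
hc=np.array([wray(s,260+a/k,b/k,.095) for a,b in [(112,58),(265,57),(265,185),(111,186)]]); print(hc.round(4).tolist(),q.inv().apply(hc.mean(0)-p))
for z in (.1357,): print('rod end',q.inv().apply(wray(s,260+181/k,1/k,z)-p))
t=np.array([wray(s,260+a/k,b/k,.095) for a,b in [(17,258),(360,258)]]); print('tongue front',t.round(4).tolist(), q.inv().apply(t-p).round(4).tolist())
s=load('side3')
tp=rayz(s,195+205/6.25,265+288/6.25,.106); h=rayz(s,195+219/6.25,265+312/6.25,.095); print(q.inv().apply(tp-p),q.inv().apply(h-p))
E
```

```text
[[0.4924, 0.194, 0.095], [0.5116, 0.1905, 0.095], [0.5081, 0.1732, 0.095], [0.489, 0.1768, 0.095]] [0.11559335 0.00039638 0.1805132 ]
rod end [ 0.11805854 -0.00054545  0.13981332]
tongue front [[0.4754, 0.17, 0.095], [0.5183, 0.1618, 0.095]] [[0.0975, -0.0214, 0.1805], [0.0976, 0.0223, 0.1805]]
[0.11463387 0.00186484 0.16951473] [ 0.11259927 -0.00270068  0.1805068 ]
```

Request:
move_arm:
  rows:
    - [0, 0, 0.004, 0, 0.01]
    - [0, 0, 0.004, 0, 0.01]
    - [0, 0, 0.004, 0, 0.01]
    - [0, 0, 0.002, 0, 0.01]
    - [0, 0, 0, 0, 0.01]

```text
clock: 7.23
tool_pos: [0.477, 0.0703, 0.2601]
eef_rot: [0.772, 0.636, -0.001, -0.0]
contact_force: [0.1, -0.5, -0.8]
opening: 0.289
finger_force: 50.0
```

Request:
move_arm:
  rows:
    - [0, 0, 0.003, 0, 0.01]
    - [0, 0, 0.003, 0, 0.01]
    - [0, 0, 0.003, 0, 0.01]
    - [0, 0, 0, 0, 0.01]
    - [0, 0, 0, 0, 0.01]
    - [0, 0, 0, 0, 0.01]

```text
clock: 7.73
tool_pos: [0.4772, 0.0703, 0.2517]
eef_rot: [0.772, 0.636, -0.0, 0.0]
contact_force: [0.0, -0.1, -1.0]
opening: 0.289
finger_force: 50.0
```

```bash
python3 - <<'E'
from h import *
d=snap('side','side4')['color'][:,:,::-1]; s=snap('wrist','w4')['color'][:,:,::-1]
f=[r.get_state()['contact_force']]; print(tool()[0],tool()[1].as_matrix()[:,0], f)
cv2.imwrite('pics/cropF.png',np.hstack([cv2.resize(s[0:150,260:380],(400,500),interpolation=2),cv2.resize(d[265:345,195:259],(400,500),interpolation=2)]))
E
```

```text
[0.47723758 0.07029376 0.25183317] [1.90829673e-01 9.81623162e-01 6.23949086e-05] [array([-0.35315735, -0.71203603, -1.11112326])]
```

View pics/cropF.png

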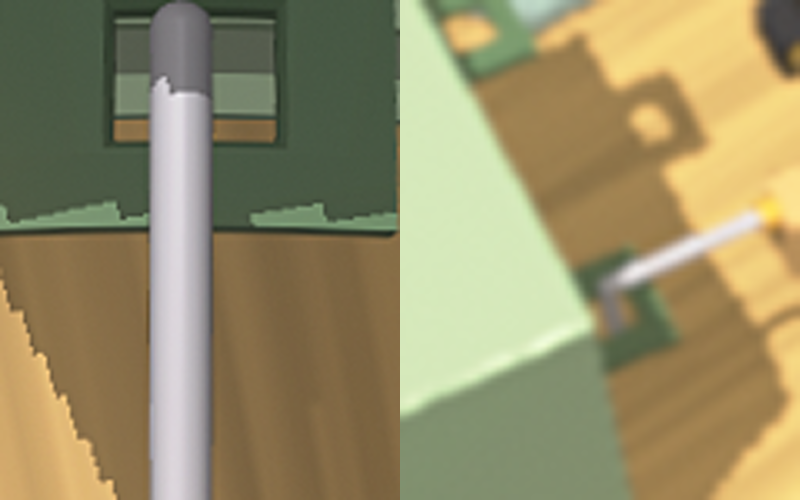

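The tip is in the hole, about 14 mm below the tongue's top, with no contact force. Now I'll draw the tray out, keeping below the smallest possible travel first.

Request:
move_arm:
  rows:
    - [-0.002, 0.001, 0, 0, 0.01]
    - [-0.002, 0, 0, 0, 0.01]
    - [-0.002, 0, 0, 0, 0.01]
    - [-0.002, 0, 0, 0, 0.01]
    - [-0.002, 0, 0, 0, 0.01]

```text
clock: 8.25
tool_pos: [0.4766, 0.0608, 0.2518]
eef_rot: [0.771, 0.636, 0.001, -0.0]
contact_force: [1.9, 3.3, -1.2]
opening: 0.289
finger_force: 50.0
```

Request:
move_arm:
  rows:
    - [-0.003, 0, 0, 0, 0.01]
    - [-0.003, 0, 0, 0, 0.01]
    - [-0.003, 0, 0, 0, 0.01]
    - [-0.003, 0, 0, 0, 0.01]

```text
clock: 8.58
tool_pos: [0.4741, 0.0482, 0.2518]
eef_rot: [0.772, 0.636, 0.0, 0.0]
contact_force: [0.5, 3.3, -1.0]
opening: 0.289
finger_force: 50.0
```

Request:
move_arm:
  rows:
    - [-0.003, 0, 0, 0, 0.01]
    - [-0.003, 0, 0, 0, 0.01]
    - [-0.003, 0, 0, 0, 0.01]
    - [-0.003, 0, 0, 0, 0.01]

```text
clock: 8.92
tool_pos: [0.4717, 0.0364, 0.2517]
eef_rot: [0.772, 0.636, 0.0, 0.0]
contact_force: [1.8, 2.7, -0.7]
opening: 0.286
finger_force: 50.0
```

Request:
move_arm:
  rows:
    - [-0.002, 0, 0, 0, 0.01]
    - [-0.002, 0, 0, 0, 0.01]
    - [-0.002, 0, 0, 0, 0.01]
    - [-0.002, 0, 0, 0, 0.01]

```text
clock: 9.25
tool_pos: [0.4702, 0.0287, 0.2517]
eef_rot: [0.772, 0.636, 0.0, 0.0]
contact_force: [1.8, 3.4, -0.7]
opening: 0.291
finger_force: 50.0
```

Request:
move_arm:
  rows:
    - [-0.002, 0, 0, 0, 0.01]
    - [-0.002, 0, 0, 0, 0.01]
    - [-0.001, 0, 0, 0, 0.01]
    - [0, 0, 0, 0, 0.01]

```text
clock: 9.58
tool_pos: [0.4691, 0.0235, 0.2517]
eef_rot: [0.772, 0.636, -0.0, 0.0]
contact_force: [1.8, 1.5, -0.7]
opening: 0.291
finger_force: 50.0
```

Request:
move_arm:
  rows:
    - [-0.0015, 0, 0, 0, 0.01]
    - [-0.0015, 0, 0, 0, 0.01]
    - [-0.002, 0, 0, 0, 0.01]

```text
clock: 9.83
tool_pos: [0.4682, 0.0192, 0.2517]
eef_rot: [0.771, 0.636, 0.0, -0.0]
contact_force: [1.8, 3.1, -0.8]
opening: 0.294
finger_force: 50.0
```

Request:
move_arm:
  rows:
    - [0, 0, 0, 0, 0.01]

```text
clock: 9.92
tool_pos: [0.4681, 0.0186, 0.2517]
eef_rot: [0.772, 0.636, -0.0, 0.0]
contact_force: [1.1, 2.3, -0.9]
opening: 0.291
finger_force: 50.0
```

Request:
move_arm:
  rows:
    - [-0.0015, 0, 0, 0, 0.01]
    - [-0.0015, 0, 0, 0, 0.01]
    - [-0.002, 0, 0, 0, 0.01]

```text
clock: 10.17
tool_pos: [0.4673, 0.0142, 0.2517]
eef_rot: [0.772, 0.636, 0.0, -0.0]
contact_force: [1.1, 3.2, -2.2]
opening: 0.293
finger_force: 50.0
```

Request:
move_arm:
  rows:
    - [0, 0, 0, 0, 0.01]

```text
clock: 10.25
tool_pos: [0.4671, 0.0136, 0.2517]
eef_rot: [0.772, 0.636, -0.0, 0.0]
contact_force: [1.5, 2.4, -1.1]
opening: 0.293
finger_force: 50.0
```

Request:
move_arm:
  rows:
    - [-0.0015, 0, 0, 0, 0.01]
    - [-0.0015, 0, 0, 0, 0.01]
    - [-0.002, 0, 0, 0, 0.01]

```text
clock: 10.5
tool_pos: [0.4663, 0.0093, 0.2517]
eef_rot: [0.772, 0.636, 0.0, -0.0]
contact_force: [1.2, 2.9, -1.1]
opening: 0.292
finger_force: 50.0
```

Request:
move_arm:
  rows:
    - [0, 0, 0, 0, 0.01]

```text
clock: 10.58
tool_pos: [0.4662, 0.0087, 0.2517]
eef_rot: [0.772, 0.636, -0.0, 0.0]
contact_force: [1.2, 2.5, -1.1]
opening: 0.289
finger_force: 50.0
```

Request:
move_arm:
  rows:
    - [-0.0015, 0, 0, 0, 0.01]
    - [-0.0015, 0, 0, 0, 0.01]
    - [-0.002, 0, 0, 0, 0.01]

```text
clock: 10.83
tool_pos: [0.4654, 0.0044, 0.2517]
eef_rot: [0.772, 0.636, 0.0, -0.0]
contact_force: [1.9, 3.8, -0.5]
opening: 0.29
finger_force: 50.0
```

Request:
move_arm:
  rows:
    - [0, 0, 0, 0, 0.01]

```text
clock: 10.92
tool_pos: [0.4652, 0.0038, 0.2517]
eef_rot: [0.772, 0.636, -0.0, 0.0]
contact_force: [2.1, 1.2, -0.1]
opening: 0.292
finger_force: 50.0
```

Request:
move_arm:
  rows:
    - [-0.0015, 0, 0, 0, 0.01]
    - [-0.0015, 0, 0, 0, 0.01]
    - [-0.002, 0, 0, 0, 0.01]

```text
clock: 11.17
tool_pos: [0.4645, -0.0006, 0.2517]
eef_rot: [0.772, 0.636, 0.0, -0.0]
contact_force: [0.2, 2.7, -0.9]
opening: 0.294
finger_force: 50.0
```

Request:
move_arm:
  rows:
    - [0, 0, 0, 0, 0.01]

```text
clock: 11.25
tool_pos: [0.4643, -0.0011, 0.2517]
eef_rot: [0.772, 0.636, -0.0, 0.0]
contact_force: [1.8, 1.8, -1.1]
opening: 0.292
finger_force: 50.0
```

Request:
move_arm:
  rows:
    - [-0.0015, 0, 0, 0, 0.01]
    - [-0.0015, 0, 0, 0, 0.01]
    - [-0.002, 0, 0, 0, 0.01]

```text
clock: 11.5
tool_pos: [0.4635, -0.0054, 0.2517]
eef_rot: [0.772, 0.636, 0.0, 0.0]
contact_force: [1.7, 2.7, -1.2]
opening: 0.29
finger_force: 50.0
```

Request:
move_arm:
  rows:
    - [0, 0, 0, 0, 0.01]

```text
clock: 11.58
tool_pos: [0.4633, -0.006, 0.2517]
eef_rot: [0.772, 0.636, -0.0, 0.0]
contact_force: [1.9, 0.8, -0.7]
opening: 0.292
finger_force: 50.0
```

Request:
move_arm:
  rows:
    - [-0.0015, 0, 0, 0, 0.01]
    - [-0.0015, 0, 0, 0, 0.01]
    - [-0.002, 0, 0, 0, 0.01]

```text
clock: 11.83
tool_pos: [0.4627, -0.0098, 0.2517]
eef_rot: [0.771, 0.636, 0.001, -0.0]
contact_force: [1.6, 5.5, -1.1]
opening: 0.291
finger_force: 50.0
```

Request:
move_arm:
  rows:
    - [0, 0, 0, 0, 0.01]

```text
clock: 11.92
tool_pos: [0.4626, -0.0101, 0.2517]
eef_rot: [0.771, 0.636, 0.001, -0.0]
contact_force: [0.7, 3.8, -1.1]
opening: 0.292
finger_force: 50.0
```

The force has started to rise, so I'll use smaller steps.

Request:
move_arm:
  rows:
    - [-0.001, 0, 0, 0, 0.01]
    - [-0.001, 0, 0, 0, 0.01]
    - [0, 0, 0, 0, 0.01]

```text
clock: 12.17
tool_pos: [0.4625, -0.0112, 0.2517]
eef_rot: [0.771, 0.637, 0.001, -0.0]
contact_force: [2.0, 5.7, -1.5]
opening: 0.29
finger_force: 50.0
```

Request:
move_arm:
  rows:
    - [0, 0, 0, 0, 0.01]

```text
clock: 12.25
tool_pos: [0.4625, -0.0112, 0.2517]
eef_rot: [0.771, 0.637, 0.001, -0.0]
contact_force: [0.9, 6.2, -2.2]
opening: 0.291
finger_force: 50.0
```

Request:
move_arm:
  rows:
    - [0, 0, 0, 0, 0.01]

```text
clock: 12.33
tool_pos: [0.4625, -0.0112, 0.2517]
eef_rot: [0.771, 0.637, 0.001, -0.0]
contact_force: [1.8, 5.9, -1.8]
opening: 0.29
finger_force: 50.0
```

Request:
move_arm:
  rows:
    - [-0.001, 0, 0, 0, 0.01]
    - [-0.001, 0, 0, 0, 0.01]
    - [-0.001, 0, 0, 0, 0.01]
    - [0, 0, 0, 0, 0.01]

```text
clock: 12.67
tool_pos: [0.4622, -0.0132, 0.2517]
eef_rot: [0.771, 0.637, 0.002, -0.001]
contact_force: [1.5, 8.5, -2.7]
opening: 0.291
finger_force: 50.0
```

Request:
move_arm:
  rows:
    - [0, 0, 0, 0, 0.01]

```text
clock: 12.75
tool_pos: [0.4622, -0.0132, 0.2517]
eef_rot: [0.771, 0.637, 0.002, -0.001]
contact_force: [1.3, 8.7, -2.3]
opening: 0.29
finger_force: 50.0
```

Request:
move_arm:
  rows:
    - [0, 0, 0, 0, 0.01]

```text
clock: 12.83
tool_pos: [0.4622, -0.0132, 0.2517]
eef_rot: [0.771, 0.637, 0.002, -0.001]
contact_force: [1.8, 8.7, -3.2]
opening: 0.286
finger_force: 50.0
```

Request:
move_arm:
  rows:
    - [-0.001, 0, 0, 0, 0.01]
    - [-0.001, 0, 0, 0, 0.01]
    - [0, 0, 0, 0, 0.01]

```text
clock: 13.08
tool_pos: [0.462, -0.0146, 0.2517]
eef_rot: [0.77, 0.638, 0.003, -0.001]
contact_force: [2.5, 10.3, -2.0]
opening: 0.289
finger_force: 50.0
```

Request:
move_arm:
  rows:
    - [0, 0, 0, 0, 0.01]
    - [0, 0, 0, 0, 0.01]
    - [0, 0, 0, 0, 0.01]
    - [0, 0, 0, 0, 0.01]
    - [0, 0, 0, 0, 0.01]
    - [0, 0, 0, 0, 0.01]

```text
clock: 13.58
tool_pos: [0.462, -0.0146, 0.2517]
eef_rot: [0.77, 0.638, 0.003, -0.001]
contact_force: [1.9, 10.0, -2.9]
opening: 0.293
finger_force: 50.0
```

Request:
move_arm:
  rows:
    - [0, 0, 0, 0, 0.01]
    - [0, 0, 0, 0, 0.01]
    - [0, 0, 0, 0, 0.01]
    - [0, 0, 0, 0, 0.01]
    - [0, 0, 0, 0, 0.01]
    - [0, 0, 0, 0, 0.01]
    - [0, 0, 0, 0, 0.01]
    - [0, 0, 0, 0, 0.01]

```text
clock: 14.25
tool_pos: [0.462, -0.0146, 0.2517]
eef_rot: [0.77, 0.638, 0.003, -0.001]
contact_force: [0.9, 9.1, -2.6]
opening: 0.288
finger_force: 50.0
```

Request:
move_arm:
  rows:
    - [0.0015, 0, 0, 0, 0.01]
    - [0.0015, 0, 0, 0, 0.01]
    - [0.0015, 0, 0, 0, 0.01]
    - [0.0015, 0, 0, 0, 0.01]
    - [0.001, 0, 0, 0, 0.01]
    - [0, 0, 0, 0, 0.01]

```text
clock: 14.75
tool_pos: [0.4625, -0.0106, 0.2517]
eef_rot: [0.772, 0.636, -0.0, 0.0]
contact_force: [2.0, 1.9, -1.0]
opening: 0.288
finger_force: 50.0
```

Request:
move_arm:
  rows:
    - [0.001, 0, 0, 0, 0.01]
    - [0.001, 0, 0, 0, 0.01]
    - [0, 0, 0, 0, 0.01]
    - [0, 0, 0, 0, 0.01]

```text
clock: 15.08
tool_pos: [0.4625, -0.009, 0.2516]
eef_rot: [0.772, 0.636, -0.001, 0.0]
contact_force: [-1.1, 0.1, -0.6]
opening: 0.291
finger_force: 50.0
```

Request:
move_arm:
  rows:
    - [0.0015, 0, 0, 0, 0.01]
    - [0, 0, 0, 0, 0.01]
    - [0, 0, 0, 0, 0.01]

```text
clock: 15.33
tool_pos: [0.463, -0.0071, 0.2517]
eef_rot: [0.772, 0.636, -0.0, 0.0]
contact_force: [-0.9, -0.2, -1.4]
opening: 0.286
finger_force: 50.0
```

Request:
move_arm:
  rows:
    - [0, 0, -0.002, 0, 0.01]
    - [0, 0, -0.004, 0, 0.01]
    - [0, 0, -0.004, 0, 0.01]
    - [0, 0, -0.004, 0, 0.01]
    - [0, 0, 0, 0, 0.01]

```text
clock: 15.75
tool_pos: [0.4634, -0.007, 0.2666]
eef_rot: [0.772, 0.636, 0.001, 0.0]
contact_force: [0.8, 0.7, -1.6]
opening: 0.292
finger_force: 50.0
```

Request:
move_arm:
  rows:
    - [0, 0, -0.006, 0, 0.01]
    - [0, 0, -0.015, 0, 0.01]
    - [0, 0, -0.02, 0, 0.01]
    - [0, 0, -0.02, 0, 0.01]
    - [0, 0, -0.01, 0, 0.01]
    - [0, 0, 0, 0, 0.01]

```text
clock: 16.25
tool_pos: [0.4637, -0.007, 0.3389]
eef_rot: [0.772, 0.636, 0.002, 0.001]
contact_force: [0.5, 0.3, -1.8]
opening: 0.292
finger_force: 50.0
```

```bash
python3 - <<'E'
from h import *
w=snap('wrist','w5'); s=snap('side','side5'); p,q=tool(); print(p,q.as_matrix()[:,0],r.get_state()['contact_force'])
# tongue rect in side depth, and mat corner estimate combos
P=cloud(s);X,Y,Z=P[...,0],P[...,1],P[...,2]
m=(Z>.085)&(Z<.105)&(X>.44)&(X<.53)&(Y>.03)&(Y<.2)
v,u=np.nonzero(m); print('pts',len(u), u.min() if len(u) else 0,u.max() if len(u) else 0, v.min() if len(u) else 0, v.max() if len(u) else 0)
print(rect(s,m&(Y<.125),.095))
E
```

```text
[ 0.46308332 -0.00712469  0.33691494] [ 1.91020660e-01  9.81586015e-01 -4.44704841e-05] [ 0.17559777  0.63178148 -1.44634313]
pts 479 225 270 290 332
((482.2, 108.5), (34.7, 46.7), 81.13, 216)
```

```bash
python3 - <<'E'
from h import *
a=cv2.cvtColor(load('w2')['color'],cv2.COLOR_RGB2GRAY); b=cv2.cvtColor(load('w5')['color'],cv2.COLOR_RGB2GRAY)
for n,(x0,y0,x1,y1) in dict(collar=(285,180,345,220),rod=(298,90,333,180)).items():
    t=a[y0:y1,x0:x1]; R_=cv2.matchTemplate(b[max(0,y0-20):y1+20,x0-20:x1+20],t,cv2.TM_CCOEFF_NORMED); _,m,_,l=cv2.minMaxLoc(R_); print(n,m,l[0]-20,l[1]-min(20,y0))
for w in('w2','w5'):
    d=load(w)['depth']; print(w,[float(d[v,315].round(4)) for v in (8,30,100,160,230,260)])
E
```

```text
collar 0.9843411445617676 0 0
rod 0.8502049446105957 0 2
w2 [0.10040000081062317, 0.10289999842643738, 0.1103999987244606, 0.1145000010728836, 0.11869999766349792, 0.12129999697208405]
w5 [0.09839999675750732, 0.10209999978542328, 0.10909999907016754, 0.1152999997138977, 0.11840000003576279, 0.12039999663829803]
```

Request:
move_arm:
  rows:
    - [-0.02, 0.008, 0, 0, 0.01]
    - [-0.03, 0.012, 0, 0, 0.01]
    - [-0.03, 0.012, 0, 0, 0.01]
    - [-0.03, 0.012, 0, 0, 0.01]
    - [-0.03, 0.012, 0, 0, 0.01]
    - [-0.03, 0.012, 0, 0, 0.01]
    - [-0.02, 0.008, 0, 0, 0.01]
    - [-0.015, 0.005, 0, 0, 0.01]
    - [-0.005, 0.002, 0, 0, 0.01]
    - [0, 0, 0, 0, 0.01]

```text
clock: 17.18
tool_pos: [0.5041, -0.2302, 0.3355]
eef_rot: [0.772, 0.635, -0.001, -0.001]
contact_force: [0.2, 0.2, -1.4]
opening: 0.291
finger_force: 50.0
```

Request:
move_arm:
  rows:
    - [0, 0, 0.02, 0, 0.01]
    - [0, 0, 0.03, 0, 0.01]
    - [0, 0, 0.03, 0, 0.01]
    - [0, 0, 0.03, 0, 0.01]
    - [0, 0, 0.02, 0, 0.01]
    - [0, 0, 0.01, 0, 0.01]
    - [0, 0, 0, 0, 0.01]
    - [0, 0, 0, 0, 0.01]
    - [0, 0, 0, 0, 0.01]

```text
clock: 17.93
tool_pos: [0.5053, -0.2285, 0.1979]
eef_rot: [0.771, 0.636, 0.001, 0.001]
contact_force: [-0.3, -0.5, -0.8]
opening: 0.29
finger_force: 50.0
```

Request:
move_arm:
  rows:
    - [0, 0, 0.006, 0, 0.01]
    - [0, 0, 0.006, 0, 0.01]
    - [0, 0, 0.004, 0, 0.01]
    - [0, 0, 0.002, 0, 0.01]
    - [0, 0, 0, 0, 0.01]
    - [0, 0, 0, 0, 0.01]

```text
clock: 18.43
tool_pos: [0.5046, -0.2289, 0.1786]
eef_rot: [0.772, 0.636, -0.0, -0.0]
contact_force: [0.2, 0.4, -1.9]
opening: 0.289
finger_force: 50.0
```

Request:
move_arm:
  rows:
    - [0, 0, 0.001, 0, 0.01]
    - [0, 0, 0.001, 0, 0.01]
    - [0, 0, 0, 0, 0.01]
    - [0, 0, 0, 0, 0.01]

```text
clock: 18.77
tool_pos: [0.5047, -0.2289, 0.1777]
eef_rot: [0.772, 0.636, 0.0, 0.0]
contact_force: [-1.0, 0.1, 6.9]
opening: 0.291
finger_force: 50.0
```

Request:
move_arm:
  rows:
    - [0, 0, -0.0005, 0, 0.01]
    - [0, 0, 0, 0, 0.026]
    - [0, 0, 0, 0, 0.03]
    - [0, 0, 0, 0, 0.04]
    - [0, 0, 0, 0, 0.05]
    - [0, 0, 0, 0, 0.06]
    - [0, 0, 0, 0, 0.06]
    - [0, 0, 0, 0, 0.06]
    - [0, 0, 0, 0, 0.06]
    - [0, 0, 0, 0, 0.06]
  newtons: 10

```text
clock: 19.6
tool_pos: [0.5046, -0.229, 0.1772]
eef_rot: [0.772, 0.636, -0.0, 0.0]
contact_force: [0.2, 0.5, 0.9]
opening: 0.678
finger_force: 0.0
```

Request:
move_arm:
  rows:
    - [0, 0, -0.005, 0, 0.06]
    - [0, 0, -0.01, 0, 0.06]
    - [0, 0, -0.02, 0, 0.06]
    - [0, 0, -0.03, 0, 0.06]
    - [0, 0, -0.03, 0, 0.06]
    - [0, 0, -0.03, 0, 0.06]
    - [0, 0, -0.02, 0, 0.06]
    - [0, 0, 0, 0, 0.06]
    - [0, 0, 0, 0, 0.06]

```text
clock: 20.35
tool_pos: [0.5047, -0.2291, 0.324]
eef_rot: [0.772, 0.636, 0.001, 0.001]
contact_force: [-1.2, 0.6, -1.2]
opening: 0.681
finger_force: 0.0
```

```bash
python3 - <<'E'
from h import *
snap('wrist','w6'); s=snap('side','side6'); a=load('side5')
P=cloud(s);X,Y,Z=P[...,0],P[...,1],P[...,2]
print('tongue',rect(s,(Z>.085)&(Z<.105)&(X>.44)&(X<.53)&(Y>.03)&(Y<.125),.095))
w=load('w6'); hsv=cv2.cvtColor(w['color'],cv2.COLOR_RGB2HSV)
# handle via fisheye depth
K=w['mtx']; v,u=np.mgrid[0:480,0:640]; d=w['depth']; A=(u-K[0,2])/K[0,0];B=-(v-K[1,2])/K[1,1];t=np.hypot(A,B)+1e-9
p=np.stack([np.tan(t)*A/t*d,np.tan(t)*B/t*d,-d],-1).reshape(-1,3); Pw=(R.from_quat(w['orientation']).apply(p)+w['eye']).reshape(480,640,3)
m=(d>0)&(Pw[...,2]>.036)&(Pw[...,2]<.055)&(np.hypot(Pw[...,0]-.505,Pw[...,1]+.229)<.14)
q=Pw[m]; print(m.sum(),cv2.minAreaRect((q[q[:,1]<-.182][:,:2]*1000).astype(np.float32)),'z',np.percentile(q[:,2],[5,50,95]).round(4))
dd=cv2.absdiff(s['color'],load('side0')['color']).max(2)
print(tool()[0],r.get_state()['opening'],r.get_state()['clock'])
E
```

```text
tongue ((482.1, 108.2), (34.1, 46.7), 81.13, 212)
5318 ((504.1555480957031, -228.7471923828125), (98.65214538574219, 25.403478622436523), 79.1077651977539) z [0.0397 0.0434 0.0447]
[ 0.50404773 -0.22894165  0.32188106] 0.6814480388368747 20.45
```

The hook stands upright at the mat's centre and the tray hasn't moved, so I'm handing in.

```bash
python3 -c "
from plant import r
print(r.finish_job())"
```

```text
the job is handed in; nothing more can be done
None
```

The job is handed in at about 20 s: the middle tray was drawn onto its stop, held at about 10 N for just over a second and left resting there, and the hook stands upright and released within about 2 mm of the mat's measured middle.

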